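# Set the stock tags on the bin rack

## Task

Set the hinged flip tags on the bin rack to match the stock, pushing them over with the fingertips only: behind every full bin the tag lies tipped back and, seen from above, shows its round disc; behind a bin that has run low it is tipped forward over the bin and shows its bar. Do not pinch the tags, and do not lift or shift the bins or anything else on the bench.

Things in the scene. Friction and masses are not known exactly. Their poses are not given: they have to be found in the camera images.
- hinge_a (a point): middle of the hinge axis of bin stand a, one of four equal steel stands, 75 mm wide, in a row 77 mm apart in any order on a plywood board. 122 mm above the bench, on top of the stand's back plate, 74 mm behind the centre of its bin. x points from the bin to the back of the rack, y along the hinge, z up. Cheeks 32 mm either side reach 27 mm up, forward and back; free behind, but a shelf 440 mm up begins 180 mm behind
- tag_a (a joint): flip tag of stand a, an aluminium plate 54 mm wide, 80 mm up from its hinge, 3 mm thick, top edge 8 mm thick. 0: upright; +0.63 rad: tipped back from the bin onto its stop, showing a round disc; -0.63 rad: tipped forward over the bin onto its stop, showing a straight bar. Swings freely, needs under 2 N, drops by its weight once past upright
- tag_a_edge (a point): middle of the top edge of tag a, 80 mm from its hinge; turns with the tag: z up the plate, x square to it (to the back of the rack when upright). Tipped either way it stands 65 mm above and 47 mm in front of or behind the hinge, 187 mm above the bench
- hinge_b (a point): middle of the hinge axis of bin stand b, one of four equal steel stands, 75 mm wide, in a row 77 mm apart in any order on a plywood board. 122 mm above the bench, on top of the stand's back plate, 74 mm behind the centre of its bin. x points from the bin to the back of the rack, y along the hinge, z up. Cheeks 32 mm either side reach 27 mm up, forward and back; free behind, but a shelf 440 mm up begins 180 mm behind
- tag_b (a joint): flip tag of stand b, an aluminium plate 54 mm wide, 80 mm up from its hinge, 3 mm thick, top edge 8 mm thick. 0: upright; +0.63 rad: tipped back from the bin onto its stop, showing a round disc; -0.63 rad: tipped forward over the bin onto its stop, showing a straight bar. Swings freely, needs under 2 N, drops by its weight once past upright
- tag_b_edge (a point): middle of the top edge of tag b, 80 mm from its hinge; turns with the tag: z up the plate, x square to it (to the back of the rack when upright). Tipped either way it stands 65 mm above and 47 mm in front of or behind the hinge, 187 mm above the bench
- hinge_c (a point): middle of the hinge axis of bin stand c, one of four equal steel stands, 75 mm wide, in a row 77 mm apart in any order on a plywood board. 122 mm above the bench, on top of the stand's back plate, 74 mm behind the centre of its bin. x points from the bin to the back of the rack, y along the hinge, z up. Cheeks 32 mm either side reach 27 mm up, forward and back; free behind, but a shelf 440 mm up begins 180 mm behind
- tag_c (a joint): flip tag of stand c, an aluminium plate 54 mm wide, 80 mm up from its hinge, 3 mm thick, top edge 8 mm thick. 0: upright; +0.63 rad: tipped back from the bin onto its stop, showing a round disc; -0.63 rad: tipped forward over the bin onto its stop, showing a straight bar. Swings freely, needs under 2 N, drops by its weight once past upright
- tag_c_edge (a point): middle of the top edge of tag c, 80 mm from its hinge; turns with the tag: z up the plate, x square to it (to the back of the rack when upright). Tipped either way it stands 65 mm above and 47 mm in front of or behind the hinge, 187 mm above the bench
- hinge_d (a point): middle of the hinge axis of bin stand d, one of four equal steel stands, 75 mm wide, in a row 77 mm apart in any order on a plywood board. 122 mm above the bench, on top of the stand's back plate, 74 mm behind the centre of its bin. x points from the bin to the back of the rack, y along the hinge, z up. Cheeks 32 mm either side reach 27 mm up, forward and back; free behind, but a shelf 440 mm up begins 180 mm behind
- tag_d (a joint): flip tag of stand d, an aluminium plate 54 mm wide, 80 mm up from its hinge, 3 mm thick, top edge 8 mm thick. 0: upright; +0.63 rad: tipped back from the bin onto its stop, showing a round disc; -0.63 rad: tipped forward over the bin onto its stop, showing a straight bar. Swings freely, needs under 2 N, drops by its weight once past upright
- tag_d_edge (a point): middle of the top edge of tag d, 80 mm from its hinge; turns with the tag: z up the plate, x square to it (to the back of the rack when upright). Tipped either way it stands 65 mm above and 47 mm in front of or behind the hinge, 187 mm above the bench
- bin_full_a: loose grey plastic picking bin 118 x 69 x 55 mm (x, y, z), front lip 28 mm high, standing in one of the stands with its open front to -x; origin under its centre, 15 mm above the bench; FULL: heaped to the rim with short wooden dowel pins
- bin_full_b: loose grey plastic picking bin 118 x 69 x 55 mm (x, y, z), front lip 28 mm high, standing in one of the stands with its open front to -x; origin under its centre, 15 mm above the bench; FULL: heaped to the rim with small wooden blocks
- bin_low_a: loose grey plastic picking bin 118 x 69 x 55 mm (x, y, z), front lip 28 mm high, standing in one of the stands with its open front to -x; origin under its centre, 15 mm above the bench; RUN LOW: only two dowel pins left on its bare floor
- bin_low_b: loose grey plastic picking bin 118 x 69 x 55 mm (x, y, z), front lip 28 mm high, standing in one of the stands with its open front to -x; origin under its centre, 15 mm above the bench; RUN LOW: only one small block left on its bare floor
- screwdriver_red: red-handled screwdriver, 202 mm, lying, loose; to be left alone; origin in the middle of its underside
- pencil_blue: blue pencil, 170 mm, lying, loose; to be left alone; origin in the middle of its underside
- tape_measure: yellow tape measure 68 x 95 x 35 mm, loose; to be left alone; origin in the middle of its underside
- sanding_block: cork sanding block 60 x 110 x 30 mm, loose; to be left alone; origin in the middle of its underside
- dowel_b: dowel rod 12 mm thick, 120 mm long, lying, loose; to be left alone; origin in the middle of its underside
- glue_bottle: white glue bottle with a red nozzle, 61 mm across, 184 mm high, standing left of the rack, loose; to be left alone; origin in the middle of its underside

How it is judged (in metres and radians):
At the end, for the whole second after the job is handed in: Each tag behind a full bin rests tipped back (joint above 0.55 rad) and each tag behind a low bin rests tipped forward (below -0.55 rad), all four still, and each bin is within 20 mm of where it started (((horizontal distance between any of bin_full_a, bin_full_b and hinge_a below 0.098 m and value of joint tag_a above 0.55 rad) or (horizontal distance between any of bin_low_a, bin_low_b and hinge_a below 0.098 m and value of joint tag_a below -0.55 rad)) and ((horizontal distance between any of bin_full_a, bin_full_b and hinge_b below 0.098 m and value of joint tag_b above 0.55 rad) or (horizontal distance between any of bin_low_a, bin_low_b and hinge_b below 0.098 m and value of joint tag_b below -0.55 rad)) and ((horizontal distance between any of bin_full_a, bin_full_b and hinge_c below 0.098 m and value of joint tag_c above 0.55 rad) or (horizontal distance between any of bin_low_a, bin_low_b and hinge_c below 0.098 m and value of joint tag_c below -0.55 rad)) and ((horizontal distance between any of bin_full_a, bin_full_b and hinge_d below 0.098 m and value of joint tag_d above 0.55 rad) or (horizontal distance between any of bin_low_a, bin_low_b and hinge_d below 0.098 m and value of joint tag_d below -0.55 rad)) and velocity of joint tag_a between -0.1 and 0.1 rad/s and velocity of joint tag_b between -0.1 and 0.1 rad/s and velocity of joint tag_c between -0.1 and 0.1 rad/s and velocity of joint tag_d between -0.1 and 0.1 rad/s and distance of each of bin_full_a, bin_full_b, bin_low_a, bin_low_b from where it was at the start of the episode below 0.02 m); the robot touches nothing.
It fails at once if a bin is lifted by 10 mm or shifted by more than 20 mm (distance of any of bin_full_a, bin_full_b, bin_low_a, bin_low_b from where it was at the start of the episode above 0.02 m or height (world z) of any of bin_full_a, bin_full_b, bin_low_a, bin_low_b above 0.025 m).
It fails at once if another thing on the bench is moved by more than 30 mm (distance of any of screwdriver_red, pencil_blue, tape_measure, sanding_block, dowel_b, glue_bottle from where it was at the start of the episode above 0.03 m).
It fails at once if a tag is taken between the fingers ((x of the grasp point in the frame of tag_a_edge between -0.004 and 0.004 m and y of the grasp point in the frame of tag_a_edge between -0.034 and 0.034 m and z of the grasp point in the frame of tag_a_edge between -0.06 and -0.002 m) or (x of the grasp point in the frame of tag_b_edge between -0.004 and 0.004 m and y of the grasp point in the frame of tag_b_edge between -0.034 and 0.034 m and z of the grasp point in the frame of tag_b_edge between -0.06 and -0.002 m) or (x of the grasp point in the frame of tag_c_edge between -0.004 and 0.004 m and y of the grasp point in the frame of tag_c_edge between -0.034 and 0.034 m and z of the grasp point in the frame of tag_c_edge between -0.06 and -0.002 m) or (x of the grasp point in the frame of tag_d_edge between -0.004 and 0.004 m and y of the grasp point in the frame of tag_d_edge between -0.034 and 0.034 m and z of the grasp point in the frame of tag_d_edge between -0.06 and -0.002 m)).
It also fails if it takes over 54 s, if anything falls off the work surface, if the arm or the gripper's body presses on something with over 40 N, if the wrist force passes 120 N, or if a joint passes its speed limit or range.

## Robot

A 6-joint arm with a two-finger parallel gripper is mounted at the origin on a cart in front of the work surface, level with it; the furniture and walls round the work are solid. World frame = base frame: x ahead of the robot, y to its left, z up, the work surface at z = 0. Lengths are in mm, angles in rad, forces in N, time in s.
With the tool pointing down it reaches from about 300 to 750 mm from the base axis. Payload 8.5 kg.
Tool frame: the origin (TCP) lies between the finger pads; the fingertips stand 25 mm ahead of it and the grasp point (between the pads) lies 6 mm ahead of it; z points along the fingers, y is the line along which they close (so a half turn about z gives the same grasp; the last joint's range is limited). The gripper opens to 88 mm and grips with 3 to 60 N. Pads are 18 mm wide; open, the fingers measure 123 mm over their backs; the gripper's body (75 mm by 187 mm) begins 45 mm behind the grasp point.
Start: joints at [-0.949, 0.381, 1.297, -0, 1.464, -0.215], TCP at [408.363, -368.402, 263.748] pointing down, gripper open.
Joint ranges: [-3.11, 3.11], [-0.89, 2.33], [0.22, 2.48], [-1.42, 4.56], [0.17, 2.85], [-2.88, 2.88]. Speed limits (rad/s): [2.39, 2.39, 3.14, 3.14, 3.14, 3.14].

## Interface

Orientations are given as a rotation vector (axis times angle).
In Python, from workcell import observe, viewer, sign_off gives the robot as it stands.
- The arm moves only by the tool drive_tool, never from a script. Its argument "motion" is one flat list of numbers, 7 for each row, row after row: the shift along the tool's x, y, z in cm, then the turn, a rotation vector about the tool's x, y, z in rad, then the finger opening in cm, from 0 to 8.81. A call has 1 to 20 rows; each row is the pose to reach, as a shift and turn from the pose commanded when the call began, along the tool's axes at that moment; what a row does not reach only later rows make up. A row lasts 1/8 s, in which the tool goes at most 62.5 mm and 10.7 degrees, less where a joint would pass 70% of its speed; a pose out of reach is approached as far as the arm can. A call with a gripper value outside its range is refused whole. The fingers move at their own pace and stop on an object; "newtons" is the grip in N (left out, the last holds). Time passes only in rows, so rows that repeat a pose let the fingers close. It gives the time, the measured TCP pose, the force, the opening and the grip force at its end, in the units of the state.
- observe(): the state, without advancing time (a new reading comes with each control period).
- viewer.read_camera(name): name is "scene" or "top" or "wrist"; returns the picture (384x512x3 uint8, red, green, blue); there is no depth.
- viewer.get_calibration(name): a dict with "camera_matrix" (3x3 intrinsics, pixels), "dist_coeffs" ([k1, k2, p1, p2, k3] as OpenCV has them; the pictures are not rectified), "R" (3x3) and "t" (3): a world point X has camera coordinates R X + t; the wrist camera has in their place "T_tool_cam" (4x4, takes a point from camera to tool coordinates, whose origin is the TCP and whose axes are the flange's). Camera axes: x right, y down, z forward; pixel columns grow to the right and rows downward; lengths in mm; the calibration is good to about 2 mm. A picture is of the moment at which its call begins: read the wrist's pose just before it. get_calibration takes no time and is no camera call.
- sign_off(): hands the job in; it is judged then, once.
The state is a dict: "t": time; "joint_positions": joint angles; "dq": joint speeds; "tau": joint torques, N m; "ee_pos": TCP position; "orientation": TCP orientation; "contact_force": force on the tool from outside, world axes, zero at the start; "ft_torque": the same for the moment, N m; "width": finger opening in mm; "grasp_force": force on a finger pad.
Only numpy, scipy, OpenCV 4.12 (cv2) and the standard library are available. Lean on these libraries where they do the work, as an engineer would, in place of code of your own. Each camera call takes 0.05 s, during which the arm holds its last target. There are 200 camera calls.

## Working session

There is one attempt and no reset: what is moved stays moved. The work goes in short steps, Python scripts to look and compute and a tool call to move; the robot and the scene stay as the last step left them, time stands still between calls to the robot, and variables do not carry over. Pictures are saved under pics/ and viewed, at most 10 in all, crops included, and the job is handed in when it is done.

Besides the shell and the picture viewer there is one more tool, called after "Emit:" by a JSON object that holds its "fn" and its "kwargs". drive_tool: Moves the arm, as the interface text tells. Its arguments: {"type":"object","properties":{"motion":{"type":"array"},"newtons":{"type":"number"}},"required":["motion"]}

```bash
mkdir -p pics; python3 - <<'E'
from workcell import observe, viewer
import cv2
s=observe();print(s)
for n in("scene","top"):
    im=viewer.read_camera(n);cv2.imwrite(f"pics/{n}0.png",im[:,:,::-1])
    c=viewer.get_calibration(n);print(n,c)
print(viewer.get_calibration("wrist"))
E
```

```text
{'t': 0.0, 'joint_positions': array([-9.49294912e-01,  3.81216303e-01,  1.29823735e+00,  1.46165771e-05,
        1.46357343e+00, -2.15280215e-01]), 'dq': array([-0.00077525, -0.00033538, -0.00080973, -0.00199142,  0.00013164,
       -0.00139281]), 'tau': array([ 1.88994542e-03, -4.37926698e+01, -2.24547833e+01,  7.13894097e-02,
        3.52767832e-02, -1.00502068e-04]), 'ee_pos': array([ 408.24124447, -368.22084182,  263.13472695]), 'orientation': array([-2.86932572e+00, -1.27582528e+00,  4.31958686e-04]), 'contact_force': array([ 0.14487988, -0.26874654, -0.07527221]), 'ft_torque': array([-0.02861672, -0.00861666,  0.00801174]), 'grasp_force': 0.0, 'width': 88.30468792050155}
scene {'camera_matrix': array([[463.88603926,   0.        , 251.56262597],
       [  0.        , 463.88603926, 194.27124206],
       [  0.        ,   0.        ,   1.        ]]), 'dist_coeffs': array([-0.0518883,  0.       ,  0.       ,  0.       ,  0.       ]), 'R': array([[-0.75470101, -0.65567935,  0.02260466],
       [-0.41807675,  0.45409116, -0.78677383],
       [ 0.50560677, -0.60322949, -0.61682735]]), 
[... 447 characters left out ...]
445172, -0.98750582]]), 't': array([-188.30568847,  575.2258453 , 1236.08263947])}
{'camera_matrix': array([[305.31103563,   0.        , 251.45101278],
       [  0.        , 305.31103563, 188.98866215],
       [  0.        ,   0.        ,   1.        ]]), 'dist_coeffs': array([-0.01080797,  0.        ,  0.        ,  0.        ,  0.        ]), 'T_tool_cam': array([[ 5.96425365e-04, -9.64883793e-01, -2.62676437e-01,
         6.61640440e+01],
       [ 9.99999752e-01,  6.74150521e-04, -2.05772907e-04,
        -6.09733724e-01],
       [ 3.75630400e-04, -2.62676249e-01,  9.64883955e-01,
        -1.20811185e+02],
       [ 0.00000000e+00,  0.00000000e+00,  0.00000000e+00,
         1.00000000e+00]])}
```

View pics/top0.png

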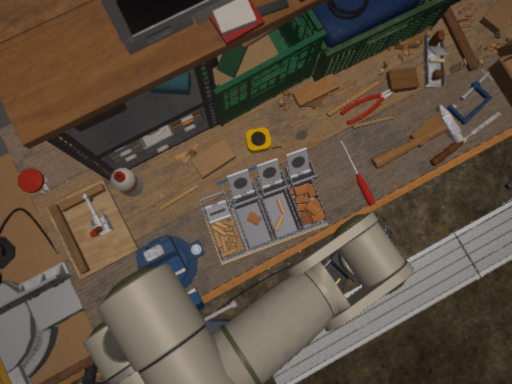

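View pics/scene0.png

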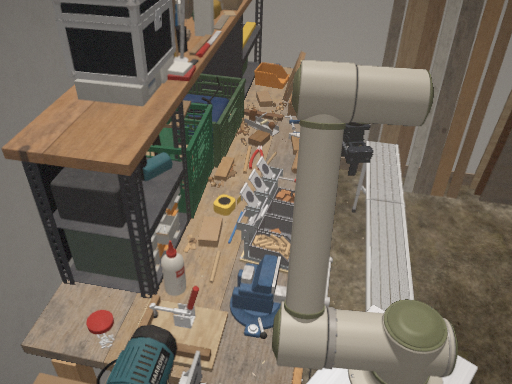

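The top view shows four bins, left to right: full of pins (225,235), one block (254,218), two pins (281,208) and full of blocks (308,205). I'll enlarge it.

```bash
python3 - <<'E'
import cv2
im=cv2.imread("pics/top0.png")[135:270,185:345]
cv2.imwrite("pics/crop.png",cv2.resize(im,None,fx=4.4,fy=4.4,interpolation=cv2.INTER_CUBIC))
E
```

```text
(no output)
```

View pics/crop.png

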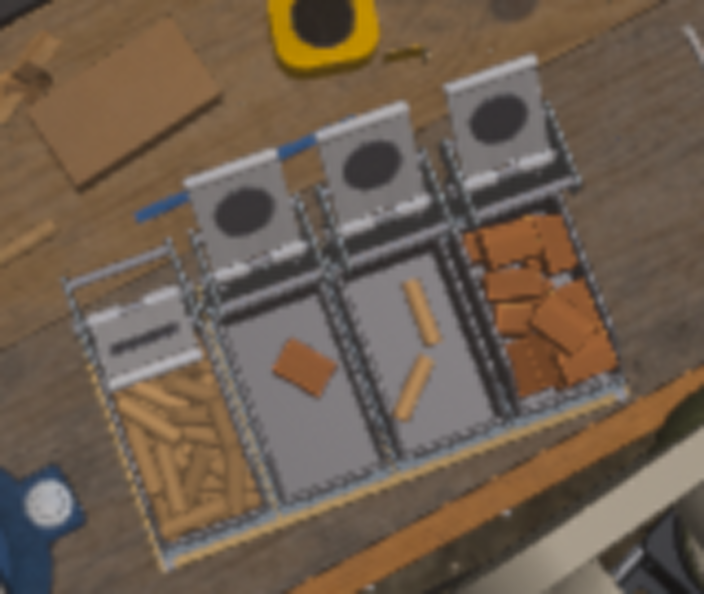

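Left to right, the discs are: tag 1 forward (edge at crop 154,370), and tags 2–4 back (edges at 232,168, 362,121 and 491,75). So tag 1 must go back, tags 2 and 3 forward, and tag 4 stays.

```bash
cat > h.py <<'E'
import numpy as np,cv2
from workcell import observe, viewer
from scipy.spatial.transform import Rotation as Ro
from scipy.optimize import least_squares
def proj(n,X):
    c=viewer.get_calibration(n)
    return cv2.projectPoints(np.float64(X).reshape(-1,3),cv2.Rodrigues(c["R"])[0],c["t"],c["camera_matrix"],c["dist_coeffs"])[0].reshape(-1,2)
def P(p,loc): # p: x,y of hinge row centre, yaw ; loc (x,y,z)
    loc=np.float64(loc);c,s=np.cos(p[2]),np.sin(p[2])
    return np.c_[p[0]+c*loc[:,0]-s*loc[:,1],p[1]+s*loc[:,0]+c*loc[:,1],loc[:,2]]
E
python3 - <<'E'
from h import *
uv=np.array([[154,370],[232,168],[362,121],[491,75]])/4.4+[185,135]-.4
loc=[(-47,115.5,187),(47,38.5,187),(47,-38.5,187),(47,-115.5,187)]
r=least_squares(lambda p:(proj("top",P(p,loc))-uv).ravel(),[550,0,0.3])
print(r.x,r.fun.round(2));np.save("p.npy",r.x)
p=r.x
h=P(p,[(0,y,122) for y in(115.5,38.5,-38.5,-115.5)]);print("hinges",h.round(1))
pr=proj("top",h);print("crop px hinges",((pr+.4-[185,135])*4.4).round(0).tolist())
s=observe();R=Ro.from_rotvec(s["orientation"]).as_matrix();print(R.round(3))
# desired tool: y along hinge, z down
yaw=p[2]
for sg in(1,-1):
    yv=sg*np.array([-np.sin(yaw),np.cos(yaw),0]);z=np.array([0,0,-1.]);D=np.c_[np.cross(yv,z),yv,z]
    print(Ro.from_matrix(R.T@D).as_rotvec().round(3))
T=P(p,[(90,38.5,260),(90,38.5,190),(0,38.5,190),(-90,115.5,190)])
print((T-s["ee_pos"])@R/10)
E
```

```text
[ 5.77241461e+02 -1.80448350e+02  3.71488662e-01] [-0.06  0.6  -0.31 -0.54  0.04 -0.16  0.34  0.08]
hinges [[ 535.3  -72.8  122. ]
 [ 563.3 -144.6  122. ]
 [ 591.2 -216.3  122. ]
 [ 619.2 -288.1  122. ]]
crop px hinges [[133.0, 307.0], [259.0, 263.0], [384.0, 220.0], [508.0, 176.0]]
[[ 0.67   0.743 -0.001]
 [ 0.743 -0.67   0.001]
 [ 0.    -0.001 -1.   ]]
[-0.000e+00 -2.000e-03 -2.676e+00]
[-0.001  0.     0.465]
[[ 35.0352251    0.56632965   0.3298584 ]
 [ 35.03345056   0.57505595   7.32985274]
 [ 26.99031667  -3.46325908   7.33284798]
 [ 22.40218605 -14.38291578   7.34529747]]
```

Emit:
{"fn": "drive_tool", "kwargs": {"motion": [5,1.2,0,0,0,0.16,0,10.5,2.4,0,0,0,0.31,0,16,3.6,0,0,0,0.465,0,21,4.8,0,0,0,0.465,0,26,6,0,0,0,0.465,0,31.1,7.2,0,0,0,0.465,0,31.1,7.2,0,0,0,0.465,0,31.1,7.2,0,0,0,0.465,0,31.1,7.2,0,0,0,0.465,0,31.1,7.2,0,0,0,0.465,0], "newtons": 10}}

```text
t: 1.35
ee_pos: [669.5, -186.6, 264.2]
orientation: [3.088, 0.579, 0.0]
contact_force: [0.4, -1.6, 0.0]
width: 0.3
grasp_force: 0.0
```

```bash
cat >> h.py <<'E'
def where():
    p=np.load("p.npy");s=observe();d=s["ee_pos"][:2]-p[:2];c,n=np.cos(p[2]),np.sin(p[2])
    R=Ro.from_rotvec(s["orientation"]).as_matrix()
    print("t",s["t"],"rack x,y,z",(c*d[0]+n*d[1]).round(1),(-n*d[0]+c*d[1]).round(1),s["ee_pos"][2].round(1),"w",s["width"],"F",s["contact_force"].round(1),"toolx err",(np.arctan2(R[1,0],R[0,0])-p[2]).round(3),"z",R[:,2].round(3))
E
python3 - <<'E'
from h import *
where();cv2.imwrite("pics/w1.png",viewer.read_camera("wrist")[:,:,::-1])
E
```

```text
t 1.35 rack x,y,z 83.8 -39.2 264.2 w 0.28156499248537925 F [ 0.4 -1.6  0. ] toolx err -0.001 z [ 0. -0. -1.]
```

View pics/w1.png

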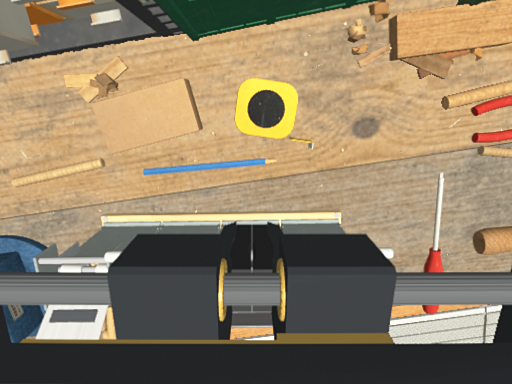

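Emit:
{"fn": "drive_tool", "kwargs": {"motion": [0,0,3.5,0,0,0,0,0,0,7,0,0,0,0,0,0,7,0,0,0,0,-1.5,0,7,0,0,0,0,-3,0,7,0,0,0,0,-4.5,0,7,0,0,0,0,-6,0,7,0,0,0,0,-7.5,0,7,0,0,0,0,-8.6,0,7,0,0,0,0,-8.6,0,7,0,0,0,0,-8.6,0,7,0,0,0,0,-7.6,0,4,0,0,0,0,-4,0,0,0,0,0,0,0,0,0,0,0,0,0,0,0,0,0,0,0,0]}}

```text
t: 3.28
ee_pos: [671.9, -184.2, 262.9]
orientation: [-3.086, -0.585, -0.0]
contact_force: [0.4, -0.4, -0.8]
width: 0.7
grasp_force: 0.0
```

```bash
python3 - <<'E'
from h import *
where();im=viewer.read_camera("top")[135:270,185:345,::-1]
cv2.imwrite("pics/c2.png",cv2.resize(im,None,fx=4.4,fy=4.4,interpolation=cv2.INTER_CUBIC))
E
```

```text
t 3.275 rack x,y,z 86.8 -37.8 262.9 w 0.7081868349507502 F [ 0.4 -0.4 -0.8] toolx err 0.003 z [-0.  0. -1.]
```

View pics/c2.png

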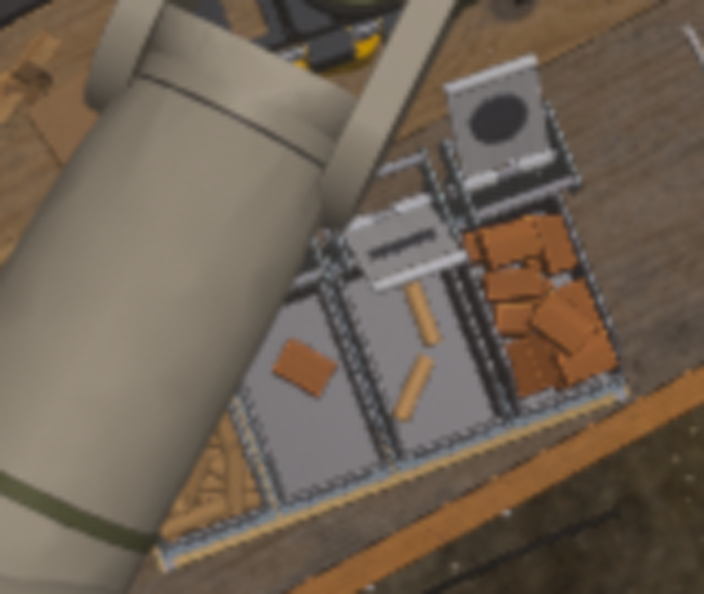

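Tag 3 now shows its bar at (405,245). Next is tag 2, 77 mm over (tool y −7.7).

Emit:
{"fn": "drive_tool", "kwargs": {"motion": [0,-4,0,0,0,0,0,0,-7.7,0,0,0,0,0,0,-7.7,0,0,0,0,0,0,-7.7,3.5,0,0,0,0,0,-7.7,7,0,0,0,0,0,-7.7,7,0,0,0,0,-1.5,-7.7,7,0,0,0,0,-3,-7.7,7,0,0,0,0,-4.5,-7.7,7,0,0,0,0,-6,-7.7,7,0,0,0,0,-7.5,-7.7,7,0,0,0,0,-8.6,-7.7,7,0,0,0,0,-8.6,-7.7,7,0,0,0,0,-8.6,-7.7,7,0,0,0,0,-7.6,-7.7,4,0,0,0,0,-7,-7.7,0,0,0,0,0,-7,-7.7,0,0,0,0,0,-7,-7.7,0,0,0,0,0]}}

```text
t: 5.58
ee_pos: [576.8, -139.1, 262.8]
orientation: [-3.087, -0.581, 0.002]
contact_force: [0.4, -0.2, 0.6]
width: 0.4
grasp_force: 0.0
```

```bash
python3 - <<'E'
from h import *
where()
E
```

```text
t 5.575 rack x,y,z 14.6 38.7 262.8 w 0.43533868465623743 F [ 0.4 -0.2  0.6] toolx err 0.001 z [-0.001  0.001 -1.   ]
```

Emit:
{"fn": "drive_tool", "kwargs": {"motion": [-4,-3,0,0,0,0,0,-8,-6,0,0,0,0,0,-9.9,-7.7,0,0,0,0,0,-9.9,-7.7,0,0,0,0,0,-9.9,-7.7,3.5,0,0,0,0,-9.9,-7.7,7,0,0,0,0,-9.9,-7.7,7,0,0,0,0,-8.4,-7.7,7,0,0,0,0,-6.9,-7.7,7,0,0,0,0,-5.4,-7.7,7,0,0,0,0,-3.9,-7.7,7,0,0,0,0,-2.4,-7.7,7,0,0,0,0,-1.3,-7.7,7,0,0,0,0,-1.3,-7.7,7,0,0,0,0,-1.3,-7.7,7,0,0,0,0,-2.3,-7.7,4,0,0,0,0,-4,-7.7,0,0,0,0,0,-4,-7.7,0,0,0,0,0]}}

```text
t: 7.82
ee_pos: [511.6, -82.9, 266.6]
orientation: [3.085, 0.578, 0.007]
contact_force: [0.8, -0.2, 0.0]
width: 0.8
grasp_force: 0.0
```

Emit:
{"fn": "drive_tool", "kwargs": {"motion": [-3,4,0,0,0,0,0,-6,9,0,0,0,0,0,-9,14,0,0,0,0,0,-12,19,0,0,0,0,0,-15,24,0,0,0,0,0,-17,29,0,0,0,0,0,-17,34,0,0,0,0,0,-17,38,0,0,0,0,0,-17,38,0,0,0,0,0,-17,38,0,0,0,0,0]}}

```text
t: 9.07
ee_pos: [491.2, -497.3, 262.9]
orientation: [-3.086, -0.581, 0.001]
contact_force: [0.2, 0.0, -0.7]
width: 0.4
grasp_force: 0.0
```

```bash
python3 - <<'E'
from h import *
where();im=viewer.read_camera("top")[135:270,185:345,::-1]
cv2.imwrite("pics/c3.png",cv2.resize(im,None,fx=4.4,fy=4.4,interpolation=cv2.INTER_CUBIC))
E
```

```text
t 9.075 rack x,y,z -195.2 -264.0 262.9 w 0.37673110803271265 F [ 0.2  0.  -0.7] toolx err 0.0 z [-0.001  0.001 -1.   ]
```

View pics/c3.png

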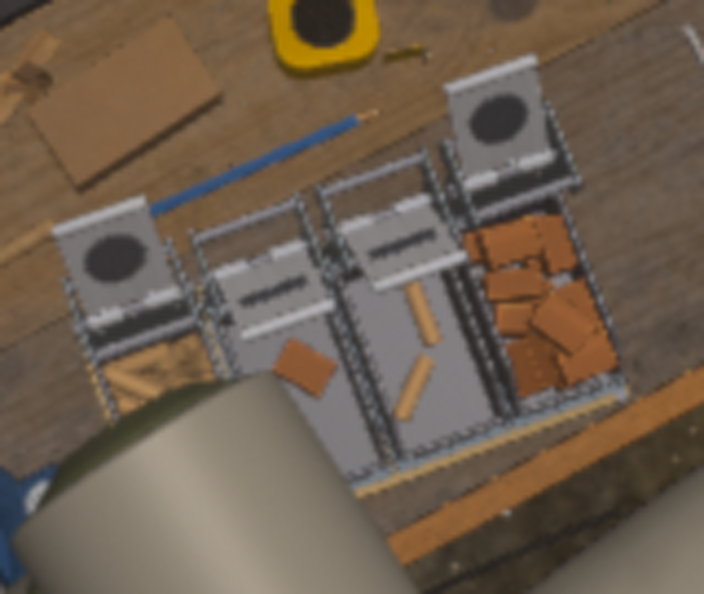

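All four tags match: discs at (115,258) and (498,118) over the full bins, bars at (273,292) and (403,245) over the low ones. Nothing has shifted and the arm is clear.

```bash
python3 -c "
from workcell import sign_off
print(sign_off())"
```

```text
the job is handed in; nothing more can be done
None
```

The job is handed in at about 9 s: in the last top view both full bins show discs (tags tipped back), both low bins show bars (tags tipped forward), and I saw no bin or bench item shifted, though the arm hid part of the front of the rack; the sign-off returned no verdict.

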